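# Unlock the retinal camera's shutter and take the picture

## Task

Take a picture with the retinal camera on the worktop. Its shutter is locked: pull the ribbed spring collar of the release post straight up, turn it counter-clockwise (seen from above) until its tab points to the bar mark, and let it drop back down. Then half-press the shutter button in the middle of the collar, only to its first stop, keep it there for at least a second so that the camera focuses, after that press it fully home, let it come up again, and leave the collar unlocked and the things near the camera where they are.

Things in the scene. Friction and masses are not known exactly. Their poses are not given: they have to be found in the camera images.
- camera: White table-top retinal camera, fixed. Base 245 x 130 mm, deck 30 mm above the worktop. Origin at worktop level under the axis of the release post; z up, x from the post to the camera head. The base reaches from x = -55 to +190 mm; the head, 138 mm wide with its side knobs, from x = 98 mm, top 102 mm above the worktop. The post is a rubber boot with a ribbed aluminium collar and a black button
- mark_dot (a point): Flat round dot of 8 mm on the deck, 49 mm from the post's axis, in the direction 2.54 rad from the camera's x axis: the collar's tab points here when locked
- mark_bar (a point): Flat 12 x 5 mm bar on the deck, 49 mm from the post's axis, 1.2 rad further counter-clockwise than the dot: the collar's tab points here when unlocked
- collar_grip (a point): Point on the vertical axis of the collar, half-way up it. Collar: 54 mm diameter, 38 mm high (60 to 98 mm above the worktop when down), only the narrower boot below it. z up; x points to its small tab (9 mm wide, reaching 39 mm from the axis, 2 to 10 mm above the lower edge). Grasp it from above across the diameter, fingers at right angles to the tab. The button stands in its 36 mm bore
- collar_lift (a joint): Height of the collar in m: 0 down, 0.012 fully up. A spring pulls it down (4 N at the start, 7.6 N at the top). Below about 0.007 a lug inside keeps it from turning, except for a little play; between the two notches it rides on a fence at about 0.007 and does not drop
- collar (a joint): Turn of the collar in rad: 0 to about 0.08 locked, grows counter-clockwise seen from above. The second notch, where it drops and the shutter is unlocked, reaches from about 1.1 to the end stop at 1.3; at 1.2 the tab points at the bar mark
- button_first (a joint): First stage of the button in m: 0 up, 0.005 at the first stop. Light spring, 1.5 N to 3 N. Blocked after 1 mm while the collar is locked. The button is a black flat disc of 27 mm on the collar's axis, pressed straight down; its top stands 14 to 22 mm above the collar's upper edge (collar down): this differs from unit to unit and is not measured, so feel for it
- button_second (a joint): Second stage in m, travel beyond the first stop: 0 up, 0.005 fully home (10 mm of button travel in all). It does not yield below about 8 N, takes about 12 N fully home, where it meets a hard stop, and comes up by itself. Half-pressed: button_first at its stop, button_second still up
- exposure (a joint): Shutter release inside the camera in m (not visible): 0 not released. Beyond about 0.0025 of the second stage it begins to move, reaches about 0.0025 when the button is fully home, and stays there: the picture is taken. Only one picture can be taken, so taking it before focusing spoils the job
- lens_case: White contact-lens case with two screw caps, 36 x 72 x 18 mm, bystander near the camera. Origin at the centre of its underside
- dropper: White eye-drop bottle standing upright, 25 mm diameter, 88 mm high, bystander near the camera. Origin at the centre of its underside
- gauze: Flat sealed gauze pack, 55 x 95 x 9 mm, bystander near the camera. Origin at the centre of its underside

How it is judged:
By the outcome, as a careful person would: the job done as asked, in the order asked, and still so for the second after the job is handed in, with the robot touching nothing.
It also fails if it takes over 53 s, if anything falls off the work surface, if the arm or the gripper's body presses on something with over 40 N, if the wrist force passes 120 N, or if a joint passes its speed limit or range.

## Robot

A 6-joint arm with a two-finger parallel gripper is mounted at the origin on a cart in front of the work surface, level with it; the furniture and walls round the work are solid. World frame = base frame: x ahead of the robot, y to its left, z up, the work surface at z = 0. Lengths are in m, angles in rad, forces in N, time in s.
With the tool pointing down it reaches from about 0.275 to 1 m from the base axis. Payload 8.4 kg.
Tool frame: the origin (TCP) lies on the centre line of the jaws, within the pads' length; the fingertips stand 17 mm ahead of it and the grasp point (between the pads) lies 2 mm behind it (bot.tcp_to_tips is the z of the fingertips in the tool frame, in m); z points along the fingers, y is the line along which they close (so a half turn about z gives the same grasp; the last joint's range is limited). The gripper opens to 85 mm and grips with 20 to 120 N. Pads are 22 mm wide; open, the fingers measure 114 mm over their backs; the gripper's body (76 mm by 85 mm) begins 54 mm behind the grasp point. The pads swing forward as they close: fully open they stand 13 mm farther back than shut.
Start: joints at [-1.253, 0.353, 1.633, -0, 1.155, -0.002], TCP at [0.196, -0.593, 0.248] pointing down, gripper open.
Joint ranges: [-2.63, 2.63], [-0.92, 2.1], [0.06, 2.66], [-1.3, 4.44], [0, 2.69], [-3.02, 3.02]. Speed limits (rad/s): [2.22, 2.22, 2.79, 3.14, 3.14, 3.14].

## Interface

Orientations are given as a unit quaternion [x, y, z, w].
In Python, from workcell import bot, hand, kinematics, get_obs, vision, hand_in gives the robot as it stands. The module is installed in compiled form; this text tells all that it offers. Calls block until the motion is done:
- bot.reach(position, orientation): joint-space move of the TCP to a pose.
- bot.servo_line(position, ori=None, velocity=0.15): straight line of the TCP; ori=None keeps the orientation; velocity is the mean speed in m/s.
- bot.goto_joints(angles): joint-space move.
- hand.move_gripper(opening, strength=None): finger opening in m; strength is the grip in N (None keeps the last); returns when the fingers have stopped.
- bot.dwell(seconds).
- kinematics.solve_ik(position, orientation): joint angles nearest the present ones, or None.
- get_obs(): the state.
- vision.read_camera(name): name is "scene" or "top" or "wrist"; returns a dict with "frame" (384x512x3 uint8, red, green, blue), "intrinsics" (3x3 intrinsics, pixels), "dist" ([k1, k2, p1, p2, k3] as OpenCV has them; the pictures are not rectified), "view" (4x4, takes a point from world to camera coordinates). Camera axes: x right, y down, z forward; pixel columns grow to the right and rows downward; lengths in m; the calibration is good to about 2 mm. A picture is of the moment at which its call begins. There is no depth.
A pose or a line that the arm cannot do raises bot.IKError and nothing moves.
- hand_in(): hands the job in; it is judged then, once.
The state is a dict: "time_s": time; "joint_pos": joint angles; "joint_vel": joint speeds; "joint_efforts": joint torques, N m; "position": TCP position; "orientation": TCP orientation; "wrist_force": force on the tool from outside, world axes, zero at the start; "ft_torque": the same for the moment, N m; "gripper_width": finger opening in m; "grip_force": force on a finger pad.
Only numpy, scipy, OpenCV 4.12 (cv2) and the standard library are available. Lean on these libraries where they do the work, as an engineer would, in place of code of your own. Each camera call takes 0.05 s, during which the arm holds its last target. There are 200 camera calls.

## Working session

There is one attempt and no reset: what is moved stays moved. The work goes in short steps, each a Python script; the robot and the scene stay as the last script left them, time stands still between calls to the robot, and variables do not carry over. Pictures are saved under pics/ and viewed, at most 10 in all, crops included, and the job is handed in when it is done.

```bash
mkdir -p pics; python3 - <<'E'
from workcell import bot,get_obs,vision
import cv2,numpy as np
for n in ["scene","top"]:
    r=vision.read_camera(n); cv2.imwrite(f"pics/{n}0.png",r["frame"][:,:,::-1])
    np.savez(f"{n}0.npz",**r)
    print(n,np.linalg.inv(r["view"])[:3,3].round(3),r["intrinsics"][0,0])
o=get_obs(); print(o["time_s"],o["position"],o["orientation"],o["wrist_force"])
E
```

```text
scene [0.03  0.478 0.723] 394.8486123981296
top [0.43  0.198 1.   ] 469.84581478400133
0.1 [ 0.19634752 -0.59291804  0.24761268] [ 9.87244525e-01  1.59209970e-01 -1.01533603e-04 -6.51146559e-04] [ 0.09078161 -0.74746452  1.27517077]
```

View pics/top0.png

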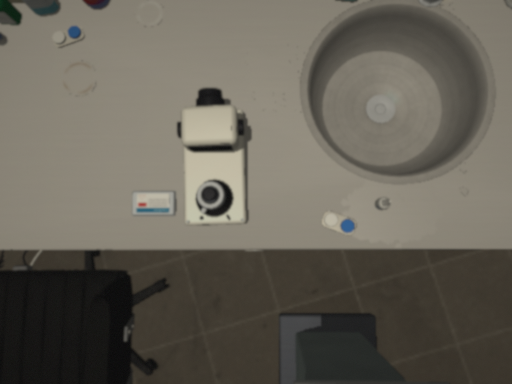

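View pics/scene0.png

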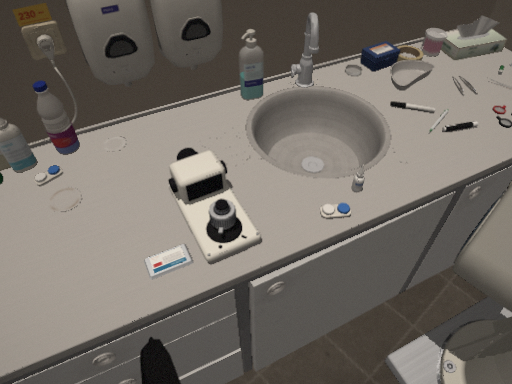

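```bash
cat > h.py <<'E'
import numpy as np,cv2
def ray(r,px):
    p=cv2.undistortPoints(np.array([[px]],float),r["intrinsics"],r["dist"])[0,0]
    V=r["view"];R=V[:3,:3];return -R.T@V[:3,3],R.T@np.array([p[0],p[1],1])
def onz(r,px,z):
    c,d=ray(r,px);return c+d*(z-c[2])/d[2]
def proj(r,P):
    V=r["view"];return cv2.projectPoints(np.atleast_2d(np.array(P,float)),cv2.Rodrigues(V[:3,:3])[0],V[:3,3],r["intrinsics"],r["dist"])[0][:,0]
E
python3 - <<'E'
from h import *
a=cv2.imread("pics/top0.png")[165:235,165:265]
b=cv2.imread("pics/scene0.png")[185:260,175:275]
f=lambda i:cv2.resize(i,(800,560),interpolation=cv2.INTER_CUBIC)
cv2.imwrite("pics/top0c.png",f(a))
cv2.imwrite("pics/scene0c.png",cv2.resize(b,None,fx=8,fy=8,interpolation=cv2.INTER_CUBIC))
r=np.load("top0.npz")
for p in [(213.5,195),(184,225),(246,222)]: print(onz(r,p,.03))
E
```

```text
[0.53170474 0.32170719 0.03      ]
[0.46961948 0.38252281 0.03      ]
[0.47528231 0.25390798 0.03      ]
```

View pics/top0c.png

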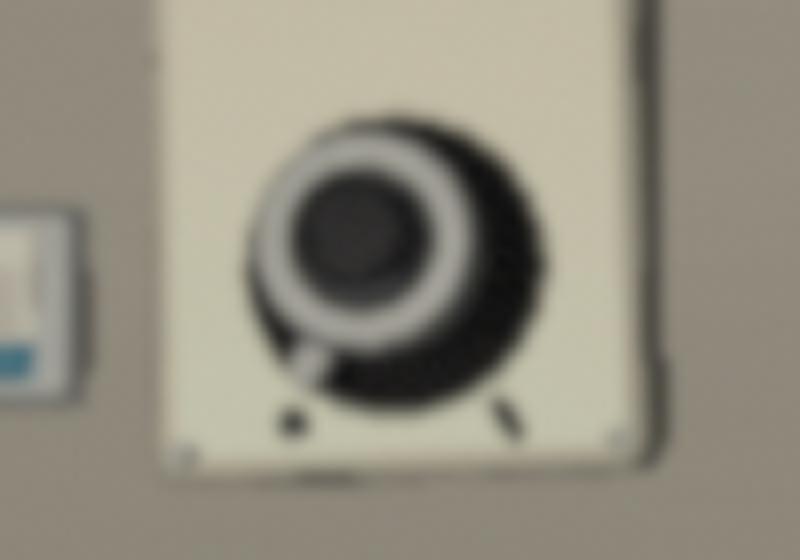

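View pics/scene0c.png

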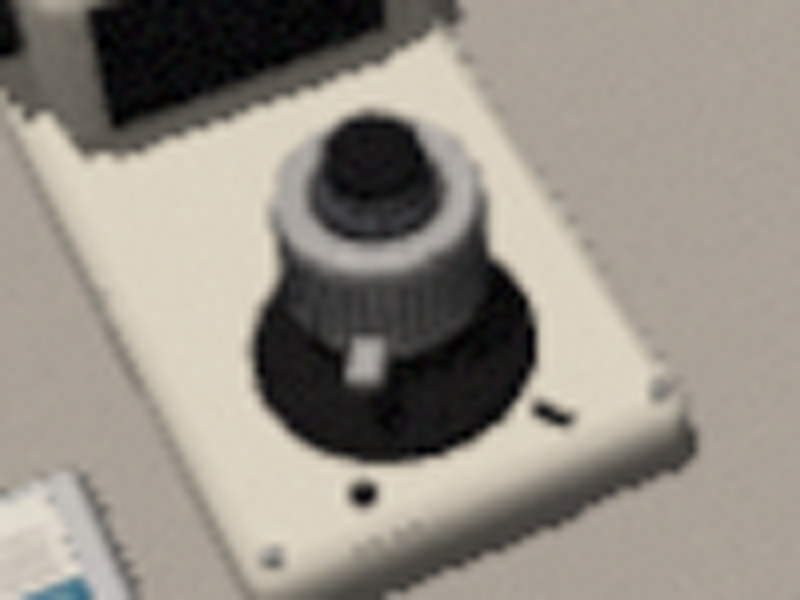

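```bash
python3 - <<'E'
from h import *
T=np.load("top0.npz");S=np.load("scene0.npz")
t=lambda u,v:(u/8+165-.44,v/8+165-.44); s=lambda u,v:(u/8+175-.44,v/8+185-.44)
for n,r,d,b,c,k in [("top",T,t(292,423),t(508,418),t(363,240),t(395,262)),("scene",S,s(362,494),s(553,413),s(379,193),s(396,345))]:
    D=onz(r,d,.03);B=onz(r,b,.03);C=onz(r,c,.098);K=onz(r,k,.03)
    # fit frame: from dot and bar
    pl=.049*np.array([[np.cos(2.54),np.sin(2.54)],[np.cos(3.74),np.sin(3.74)]])
    dw=B[:2]-D[:2];dl=pl[1]-pl[0];yaw=np.arctan2(dw[1],dw[0])-np.arctan2(dl[1],dl[0])
    R=np.array([[np.cos(yaw),-np.sin(yaw)],[np.sin(yaw),np.cos(yaw)]])
    O=(D[:2]+B[:2])/2-R@pl.mean(0)
    print(n,"yaw",yaw,"|db|",np.linalg.norm(dw),np.linalg.norm(dl),"O",O.round(4),"C",C[:2].round(4),"K",K[:2].round(4))
# base edges in top: bottom edge and side edges
a=onz(T,t(162,470),.02);b=onz(T,t(640,462),.02);print("edge yaw",np.arctan2(*(b-a)[:2])*1, (b-a))
l=onz(T,t(155,10),.03);print(l-onz(T,t(165,440),.03))
E
```

```text
top yaw 0.020060164324327223 |db| 0.05613134878204889 0.05533496239271347 O [0.5261 0.3199] C [0.5255 0.32  ] K [0.5269 0.3208]
scene yaw 0.028080913723115275 |db| 0.055847802067740655 0.05533496239271347 O [0.5262 0.321 ] C [0.5238 0.3215] K [0.526  0.3209]
edge yaw 3.129091572207386 [ 0.00156631 -0.12528713  0.        ]
[0.11296676 0.00441853 0.        ]
```

```bash
cat >> h.py <<'E'
from scipy.spatial.transform import Rotation as Ro
O=np.array([.526,.3205]);YAW=.025
def down(a):
    z=np.array([0,0,-1.]);y=np.array([np.cos(a),np.sin(a),0])
    return Ro.from_matrix(np.c_[np.cross(y,z),y,z]).as_quat()
def P(z): return [*O,z]
E
python3 - <<'E'
from h import *
from workcell import bot,hand,kinematics,get_obs
def st(t):
    o=get_obs();print(t,round(o["time_s"],2),o["position"].round(4),o["wrist_force"].round(1),o["ft_torque"].round(2),round(o["gripper_width"],4),round(o["grip_force"],1),"j6",round(o["joint_pos"][5],2),flush=True)
best=None
for a in (.994,.994-np.pi):
    q=[kinematics.solve_ik(P(.08),down(a+d)) for d in (0,1.2)]
    print(a,[None if x is None else x.round(2) for x in q])
    if all(x is not None for x in q):
        m=max(abs(x[5]) for x in q)
        if best is None or m<best[0]: best=(m,a)
a=best[1];print("use",a)
hand.move_gripper(.085,40)
bot.reach(P(.2),down(a));st("above")
bot.servo_line(P(.079),velocity=.06);st("down")
hand.move_gripper(.04,40);st("grip")
E
```

```text
0.994 [array([ 0.54,  0.54,  1.77, -0.  ,  0.83, -0.45]), array([ 0.54,  0.54,  1.77, -0.  ,  0.83, -1.65])]
-2.1475926535897933 [array([ 0.54,  0.54,  1.77, -0.  ,  0.83,  2.69]), array([ 0.54,  0.54,  1.77, -0.  ,  0.83,  1.49])]
use 0.994
above 3.71 [0.5264 0.3199 0.2   ] [ 0.3 -0.7  0.5] [ 0.04 -0.04 -0.04] 0.0849 0.0 j6 -0.45
down 5.88 [0.5261 0.3206 0.0793] [ 0.8 -0.4 -0.5] [-0.01  0.04  0.02] 0.0848 0.0 j6 -0.45
grip 6.29 [0.5263 0.3209 0.0795] [-1.6  0.8  4.7] [ 0.16  0.12 -0.03] 0.0508 41.0 j6 -0.45
```

```bash
python3 - <<'E'
from h import *
from workcell import bot,hand,get_obs,vision
def st(t):
    o=get_obs();print(t,round(o["time_s"],2),o["position"].round(4),o["wrist_force"].round(1),o["ft_torque"].round(2),round(o["gripper_width"],4),round(o["grip_force"],1),flush=True)
a=.994
bot.servo_line(P(.0845),velocity=.03);st("l5")
bot.servo_line(P(.0893),velocity=.03);st("l10")
for d in (.3,.6,.9,1.18):
    bot.reach(P(.0893),down(a+d));st(d)
r=vision.read_camera("top")["frame"][:,:,::-1];s=vision.read_camera("scene")["frame"][:,:,::-1]
cv2.imwrite("pics/turn.png",np.hstack([cv2.resize(i,(400,400),interpolation=2) for i in (r[155:235,170:250],s[170:260,180:270])]))
E
```

```text
l5 6.62 [0.5263 0.3208 0.0844] [ 3.4  4.4 -5.7] [ 0.72 -0.47 -0.01] 0.0506 42.6
l10 6.93 [0.5262 0.3208 0.0891] [ 3.5  5.  -7.1] [ 0.87 -0.53 -0.03] 0.0509 42.8
0.3 7.33 [0.5262 0.3207 0.0889] [ 3.9  4.1 -7.1] [ 0.81 -0.59  0.03] 0.0505 42.8
0.6 7.72 [0.5261 0.3206 0.0888] [ 3.3  3.5 -7.8] [ 0.75 -0.53 -0.03] 0.0508 42.8
0.9 8.11 [0.5261 0.3205 0.0889] [ 2.7  3.1 -8. ] [ 0.58 -0.57  0.03] 0.0505 42.8
1.18 8.48 [0.5261 0.3204 0.089 ] [ 4.2  2.2 -8.3] [ 0.51 -0.66  0.05] 0.0508 42.9
```

View pics/turn.png

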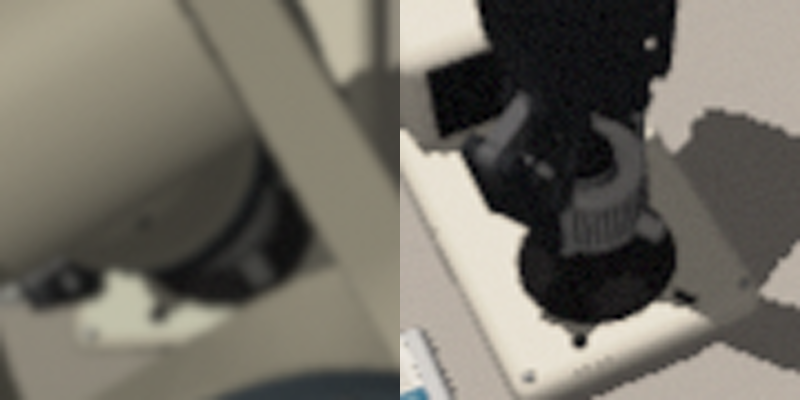

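The tab (scene half, about (650,225)) now points toward the bar mark at (683,297), with the collar lifted and held by the fingers. Next I lower it, let go and check.

```bash
python3 - <<'E'
from h import *
from workcell import bot,hand,get_obs,vision
def st(t):
    o=get_obs();print(t,round(o["time_s"],2),o["position"].round(4),o["wrist_force"].round(1),round(o["gripper_width"],4),round(o["grip_force"],1),flush=True)
bot.servo_line(P(.084),velocity=.03);st("a")
bot.servo_line(P(.080),velocity=.03);st("b")
hand.move_gripper(.085,40);st("open")
bot.servo_line(P(.165),velocity=.08);st("up")
hand.move_gripper(0,40);st("shut")
s=vision.read_camera("scene");f=s["frame"][:,:,::-1]
cv2.imwrite("pics/drop.png",cv2.resize(f[150:262,170:282],(560,560),interpolation=2))
E
```

```text
a 8.91 [0.5262 0.3204 0.0836] [ 5.   0.7 -5.8] 0.0508 43.0
b 9.19 [0.5262 0.3204 0.0799] [ 4.7  1.5 -4.7] 0.0512 43.2
open 9.63 [0.5258 0.3205 0.0801] [ 0.2  0.9 -0.1] 0.0849 0.0
up 10.85 [0.5257 0.3203 0.1644] [-0.4 -0.2  0. ] 0.0851 0.0
shut 11.62 [0.526  0.3205 0.165 ] [-0.2  0.3  0.5] -0.0001 0.0
```

View pics/drop.png

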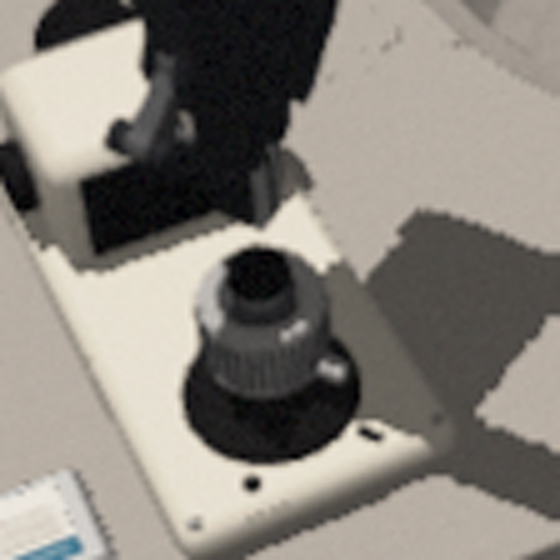

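The collar is down, with its tab at (335,370) on the line to the bar mark at (370,432). Now I feel for the button and stop at the first stop.

```bash
cat >> h.py <<'E'
def fz(bot,get_obs,n=6):
    v=[]
    for _ in range(n): bot.dwell(.015); v.append(get_obs()["wrist_force"][2])
    return np.mean(v)
E
python3 - <<'E'
from h import *
from workcell import bot,hand,get_obs
bot.servo_line(P(.140),velocity=.06);bot.dwell(.2);b=fz(bot,get_obs,15);print("base",b)
z=.140;L=[]
while z>.119:
    z-=.0005; bot.servo_line(P(z),velocity=.02); f=fz(bot,get_obs)-b
    o=get_obs();L.append((round(z,4),round(o["position"][2],4),round(f,1)))
    if f>4.3: break
print(*L);print(get_obs()["time_s"])
E
```

```text
base 0.12496981926577087
(0.1395, np.float64(0.1395), np.float64(-0.1)) (0.139, np.float64(0.139), np.float64(0.2)) (0.1385, np.float64(0.1385), np.float64(-0.1)) (0.138, np.float64(0.138), np.float64(-0.2)) (0.1375, np.float64(0.1375), np.float64(-0.2)) (0.137, np.float64(0.137), np.float64(-0.5)) (0.1365, np.float64(0.1365), np.float64(0.1)) (0.136, np.float64(0.136), np.float64(-0.4)) (0.1355, np.float64(0.1355), np.float64(0.0)) (0.135, np.float64(0.135), np.float64(-0.3)) (0.1345, np.float64(0.1345), np.float64(-0.5)) (0.134, np.float64(0.134), np.float64(-0.3)) (0.1335, np.float64(0.1335), np.float64(0.1)) (0.133, np.float64(0.133), np.float64(0.3)) (0.1325, np.float64(0.1325), np.float64(-0.2)) (0.132, np.float64(0.1321), np.float64(1.5)) (0.1315, np.float64(0.1315), np.float64(1.6)) (0.131, np.float64(0.131), np.float64(1.4)) (0.1305, np.float64(0.1305), np.float64(1.8)) (0.13, np.float64(0.13), np.float64(2.0)) (0.1295, np.float64(0.1295), np.float64(2.2)) (0.129, np.float64(0.129), np.float64(2.4)) (0.1285, np.float64(0.1285), np.float64(2.8)) (0.128, np.float64(0.128), np.float64(2.6)) (0.1275, np.float64(0.1275), np.float64(2.7)) (0.127, np.float64(0.1272), np.float64(5.2))
21.7833
```

The first stop showed up after 5 mm, at 5.2 N, between the 3 N and 8 N limits. I hold there, then press home.

```bash
python3 - <<'E'
from h import *
from workcell import bot,hand,get_obs,vision
b=.1
for _ in range(3): bot.dwell(.5); print("hold",round(fz(bot,get_obs,3)-b,1),get_obs()["position"][2].round(4))
L=[];z=.1245
bot.servo_line(P(z),velocity=.02)
while z>.1195:
    z-=.0005; bot.servo_line(P(z),velocity=.02); f=fz(bot,get_obs,4)-b
    L.append((round(z,4),float(get_obs()["position"][2].round(4)),float(round(f,1))))
    if f>17: break
print(*L); bot.dwell(.3)
bot.servo_line(P(.145),velocity=.05); bot.servo_line(P(.2),velocity=.1)
bot.reach([.40,.0,.25],down(1.0))
f=vision.read_camera("scene")["frame"][:,:,::-1];t=vision.read_camera("top")["frame"][:,:,::-1]
cv2.imwrite("pics/end.png",np.hstack([cv2.resize(i,(400,400),interpolation=2) for i in (t[140:240,120:270],f[150:280,140:270])]))
o=get_obs();print(o["time_s"],o["wrist_force"])
E
```

```text
hold 5.3 0.1272
hold 5.0 0.1271
hold 4.7 0.1272
(0.124, 0.1247, 9.0) (0.1235, 0.1242, 9.4) (0.123, 0.1237, 8.9) (0.1225, 0.1233, 9.8) (0.122, 0.1228, 10.3) (0.1215, 0.1224, 10.8) (0.121, 0.122, 11.9) (0.1205, 0.122, 15.5) (0.12, 0.1219, 18.6)
29.6167 [ 0.71505466  0.58363526 -0.41312401]
```

View pics/end.png

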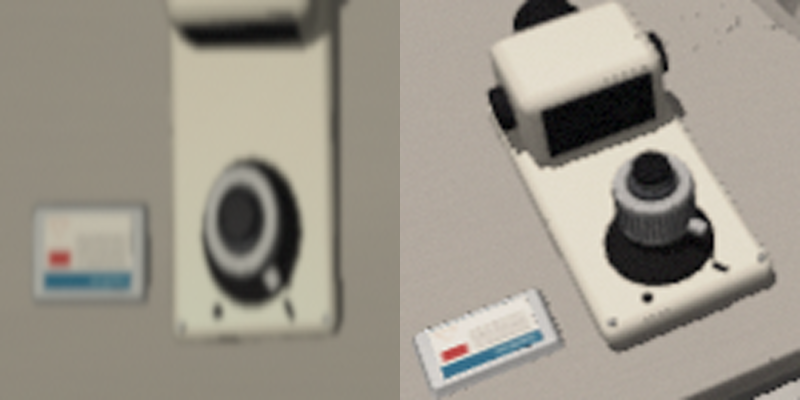

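The button went fully home against the hard stop (18.6 N) and is up again. The tab at (697,228) points at the bar mark at (720,266), and the gauze is where it was. The robot is clear of everything, so I hand in.

```bash
python3 -c "
from workcell import hand_in
print(hand_in())"
```

```text
the job is handed in; nothing more can be done
None
```

The job is handed in at about 30 s: collar unlocked at the bar mark, button held at its first stop for over 1.5 s, then pressed fully home and released; the exposure itself isn't visible, and the last pictures showed the gauze unmoved (the dropper and lens case were outside those crops).

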